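# Check the bin cleaner's tag, then open its safety cap

## Task

Take the label reader out of its stand, aim it straight down at the middle of the checkered tag on top of the bin-cleaner jug, its nose about 4 cm off the tag, hold it still there for a good second, and stand it back in its stand. Then open the jug's push-and-turn safety cap: press the cap down fully and, keeping it pressed, twist it anticlockwise about a quarter turn, then lift it off. Finish still holding the cap level, at rest, about 5 cm straight above the open neck (do not put it down or let go), and leave the other things on the cart where they are.

Things in the scene. Friction and masses are not known exactly. Their poses are not given: they have to be found in the camera images.
- reader_center (a point): Label reader: loose black round stick, two yellow rings, 26 mm diameter, 150 mm long, 60-130 g, upright, nose down in its stand. Point: its middle, 75 mm above the nose end; z runs from nose to top, it reads along -z out of the nose, which tapers to 16 mm over the last 14 mm. Seated, the point is 33 mm above the stand's top and 108 mm of the stick stands out.
- stand_mouth (a point): The reader's stand: fixed white square block 76 x 76 mm, 50 mm high, with an upright round hole of 31 mm diameter, 42 mm deep, chamfered. Point: the hole's centre at the block's top (50 mm above the cart top); z up. Left or right of the middle, the jug on the other side.
- tag (a point): White 44 mm tag with black checks, flat on the jug's top. Point: its centre, 130 mm above the cart top; z up, y along the jug's length towards the neck, whose axis is 70 mm away along +y. The jug: blue, 90 x 150 mm, 130 mm high, in a grey caddy 112 x 172 mm, 45 mm high; fixed, it cannot turn or move.
- neck_rim (a point): Centre of the top rim of the jug's white neck (26 mm diameter, small lugs on it), 173 mm above the cart top, 43 mm above the jug's top; z up, same axes as the tag. Inside the cap until that is off. A grey spring plunger pokes 7 mm up out of it.
- cap_center (a point): Orange ribbed cap, 48 mm diameter, 36 mm high, 28-50 g, white stripe on top. Point: on its axis, half-way up, z up; at rest 166 mm above the cart top; underside 18 mm above the jug's top. Sprung up: 7 N at rest, 14 N fully down (7 mm, firm stop). Over 4 mm down it turns anticlockwise from above only; turned 55 to 125 degrees (80 is good) it lifts straight off. Any grasp yaw does.
- mug: Bystander: white ceramic mug, 80 mm in diameter, 90 mm high, with a handle; origin at the centre of its underside.
- spoon: Bystander: wooden spoon 280 mm long lying on the cart; x runs along it.
- can_opener: Bystander: steel can opener about 165 mm long and 30 mm high lying on the cart; x runs along it.
- scoop: Bystander: red plastic scoop about 180 mm long, 60 mm wide, 40 mm high; x runs along it, handle to -x.
- jar: Bystander: amber glass jar, 60 mm in diameter, 90 mm high; origin at the centre of its underside.
Not all that is in view belongs to the job. Of the things that look like the part that bears cap_center, the smallest one is meant.

How it is judged:
By the outcome, as a careful person would: the job done as asked, in the order asked, and still so for the second after the job is handed in, while the arm keeps its last pose, push and grip.
It also fails if it takes over 61 s, if anything falls off the work surface, if the arm or the gripper's body presses on something with over 40 N, if the wrist force passes 120 N, or if a joint passes its speed limit or range.

## Robot

A 6-joint arm with a two-finger parallel gripper is mounted at the origin on the work surface. World frame = base frame: x ahead of the robot, y to its left, z up, the work surface at z = 0. Lengths are in m, angles in degrees, forces in N, time in s.
With the tool pointing down it reaches from about 0.3 to 0.75 m from the base axis. Payload 8.5 kg.
Tool frame: the origin (TCP) lies at the very end of the fingers, on their centre line; the grasp point (between the pads) lies 19 mm behind it; z points along the fingers, y is the line along which they close (so a half turn about z gives the same grasp; the last joint's range is limited). The gripper opens to 85 mm and grips with 20 to 120 N. Pads are 22 mm wide; open, the fingers measure 114 mm over their backs; the gripper's body (76 mm by 85 mm) begins 54 mm behind the grasp point. The pads swing forward as they close: fully open they stand 13 mm farther back than shut.
Start: joints at [64.441, 21.807, 74.336, -0, 83.858, -12.336], TCP at [0.126, 0.535, 0.231] pointing down, gripper open.
Joint ranges: [-178.18, 178.18], [-50.72, 133.34], [12.68, 142.11], [-81.47, 261.47], [9.98, 163.14], [-165.26, 165.26]. Speed limits (degrees/s): [136.94, 136.94, 180, 180, 180, 180].

## Interface

Orientations are given as a 3x3 rotation matrix whose columns are the frame's x, y, z axes.
In Python, from rig import env, imaging gives the robot as it stands. The module is installed in compiled form; this text tells all that it offers.
- The arm moves only by the tool arm_command, never from a script. Its arguments are lists of equal length, an entry for each row: "turn": the turn, a rotation vector about the tool's x, y, z in units of 5 degrees (1.0 is 5 degrees), a list of three; "xyz": the shift along the tool's x, y, z in units of 50 mm (1.0 is 50 mm), a list of three; "claw": the finger opening in mm, from 0 to 85.4. A call has 1 to 12 rows; each row shifts and turns the commanded pose from where the row before left it, along the tool's axes as they then stand; what a row does not reach is not made up. A row lasts 1/10 s, in which the tool goes at most 50 mm and 8.59 degrees, less where a joint would pass 70% of its speed; a pose out of reach is approached as far as the arm can. A call is refused whole if a number of a shift passes 1 or a number of a turn 1, either way. A call with a gripper value outside its range is refused whole. The fingers move at their own pace and stop on an object; "squeeze" is the grip in N (left out, the last holds). Time passes only in rows, so rows that do not move let the fingers close. It gives the time, the measured TCP pose, the force, the opening and the grip force at its end, in the units of the state.
- env.observe(): the state, without advancing time (a new reading comes with each control period).
- imaging.get_image(name): name is "scene" or "top" or "wrist"; returns (picture, depth): 400x640x3 uint8, blue, green, red; 400x640 float32, m along the optical axis (not along the pixel's ray), 0 where there is no reading.
- imaging.camera_info(name): a dict with "camera_matrix" (3x3 intrinsics, pixels), "k1" (the pictures are not rectified: a ray, as slopes to the right and down, at radius r is drawn at 1 + k1 r^2 times it, then the intrinsics apply), "rvec" (rotation vector, rad) and "tvec" (3), from world to camera coordinates, as OpenCV has them. Camera axes: x right, y down, z forward; pixel columns grow to the right and rows downward; lengths in m; the calibration is good to about 2 mm. A picture is of the moment at which its call begins: read the wrist's pose just before it. camera_info takes no time and is no camera call; for the wrist camera it gives the pose at the moment of the call.
- env.close_job(): hands the job in; it is judged then, once.
The state is a dict: "time_s": time; "q": joint angles; "qvel": joint speeds; "joint_efforts": joint torques, N m; "position": TCP position; "tool_rot": TCP orientation; "ft_force": force on the tool from outside, world axes, zero at the start; "wrist_torque": the same for the moment, N m; "grip_width": finger opening in m; "gripper_force": force on a finger pad.
Only numpy, scipy, OpenCV 4.12 (cv2) and the standard library are available. Lean on these libraries where they do the work, as an engineer would, in place of code of your own. Each camera call takes 0.05 s, during which the arm holds its last target. There are 200 camera calls.

## Working session

There is one attempt and no reset: what is moved stays moved. The work goes in short steps, Python scripts to look and compute and a tool call to move; the robot and the scene stay as the last step left them, time stands still between calls to the robot, and variables do not carry over. Pictures are saved under pics/ and viewed, at most 10 in all, crops included, and the job is handed in when it is done.

Besides the shell and the picture viewer there is one more tool, called after ">>>" by a JSON object that holds its "name" and its "arguments", one argument or row to a line. arm_command: Moves the arm, as the interface text tells. Its arguments: {"type":"object","properties":{"turn":{"type":"array"},"xyz":{"type":"array"},"claw":{"type":"array"},"squeeze":{"type":"number"}},"required":["turn","xyz","claw"]}

```bash
mkdir -p pics; cat > h.py <<'E'
import numpy as np, cv2
from rig import env, imaging
def cam(n):
    c=imaging.camera_info(n); K=np.array(c["camera_matrix"]);R=cv2.Rodrigues(np.array(c["rvec"],float))[0];t=np.array(c["tvec"],float).ravel()
    return K,c["k1"],R,t
def ray(C,u,v):
    K,k1,R,t=C
    s=cv2.undistortPoints(np.array([[[u,v]]],float),K,np.array([k1,0,0,0.]))[0,0]
    return -R.T@t, R.T@np.array([s[0],s[1],1.])
def onz(C,u,v,z):
    o,d=ray(C,u,v); return o+d*(z-o[2])/d[2]
def dep(C,D,u,v):
    o,d=ray(C,u,v); return o+d*D[int(v),int(u)]
E
python3 - <<'E'
from h import *
np.set_printoptions(precision=4,suppress=True)
s=env.observe();print(s["tool_rot"],s["position"],s["ft_force"],s["grip_width"])
for n in("top","scene"):
    C=cam(n);I,D=imaging.get_image(n);cv2.imwrite(f"pics/{n}0.png",I);np.savez(f"{n}0.npz",I=I,D=D)
    print(n,-C[2].T@C[3],C[0][0,0],C[1],C[2])
E
```

```text
[[-0.9735  0.2288 -0.0006]
 [ 0.2288  0.9735 -0.0013]
 [ 0.0003 -0.0014 -1.    ]] [0.1257 0.5351 0.2307] [-0.0928  0.8079 -0.0656] 0.08537500215305392
top [0.318  0.0497 1.5246] 463.21868825917073 0.036187228847344835 [[ 0.0177 -0.9996  0.021 ]
 [-0.9853 -0.021  -0.1694]
 [ 0.1698 -0.0177 -0.9853]]
scene [1.037  0.706  1.0808] 425.38670014594953 -0.01336692777082661 [[-0.8171  0.5765  0.0044]
 [ 0.4305  0.6152 -0.6604]
 [-0.3834 -0.5377 -0.7509]]
```

View pics/top0.png

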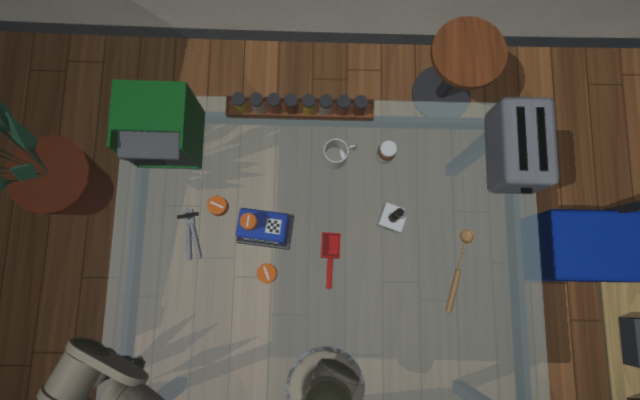

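View pics/scene0.png

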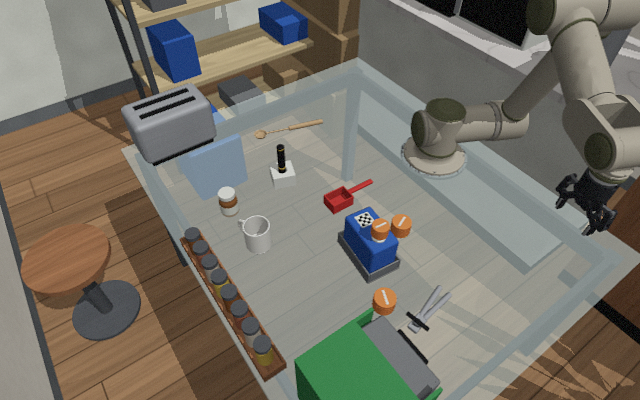

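The top view shows the jug with its tag at (274,226) and cap at (249,221). The stand with the reader is at (393,217), and two loose look-alike caps lie at (217,205) and (267,273). The scene view agrees, with the reader at (282,160) and the jug cap at (380,228).

```bash
cat > m.py <<'E'
from h import *
np.set_printoptions(precision=4,suppress=True)
def blobs(m,mn=15):
    n,l,s,c=cv2.connectedComponentsWithStats(m.astype(np.uint8));return [(s[i],c[i]) for i in range(1,n) if s[i][4]>=mn]
for n in("top","scene"):
    C=cam(n);z=np.load(f"{n}0.npz");I,D=z["I"],z["D"];H=cv2.cvtColor(I,cv2.COLOR_BGR2HSV)
    print(n)
    org=cv2.inRange(H,(5,150,120),(16,255,255))>0
    for s,c in blobs(org,60):
        if s[4]<800: print("cap",s,c,"z.184",onz(C,*c,.184),"dep",dep(C,D,*c))
    blue=cv2.inRange(H,(108,150,50),(125,255,255))>0
    for s,c in blobs(blue,100): print("blue",s,c,dep(C,D,*c))
E
python3 m.py
python3 - <<'E'
import cv2
t=cv2.imread('pics/top0.png');s=cv2.imread('pics/scene0.png')
a=cv2.resize(t[185:285,200:300],(400,400),interpolation=2);b=cv2.resize(t[190:250,360:420],(400,400),interpolation=2)
cv2.imwrite('pics/c1.png',cv2.hconcat([a,b]))
E
```

```text
top
cap [208 196  18  19 206] [216.665  204.7427] z.184 [0.5386 0.3325 0.184 ] dep [0.5597 0.3596 0.0554]
cap [241 214  15  15 137] [248.0365 221.0292] z.184 [0.4925 0.2394 0.184 ] dep [0.4916 0.2383 0.1913]
cap [258 264  18  19 208] [266.5096 272.875 ] z.184 [0.3446 0.1801 0.184 ] dep [0.3473 0.1932 0.0497]
blue [ 539  210  101   72 6848] [590.6641 244.9943] [ 0.4983 -1.1047 -0.4007]
blue [237 212  50  30 487] [264.4969 230.0246] [0.4732 0.1963 0.1305]
scene
cap [392 214  19  24 283] [401.6572 225.4558] z.184 [0.4473 0.2722 0.184 ] dep [0.3587 0.207  0.0492]
cap [372 219  18  21 227] [380.63   228.8502] z.184 [0.5007 0.2486 0.184 ] dep [0.5011 0.2489 0.1846]
cap [373 288  23  27 394] [384.6599 300.7259] z.184 [0.6308 0.413  0.184 ] dep [0.5691 0.3685 0.0479]
blue [ 259    2   49   43 1457] [282.9794  22.5896] [-0.1859 -1.3512 -0.0909]
blue [ 146   19   55   64 2254] [174.098   49.7382] [ 0.4845 -1.2992 -0.0214]
blue [ 344  207   54   66 1684] [369.1158 243.5511] [0.5269 0.2409 0.1294]
```

View pics/c1.png

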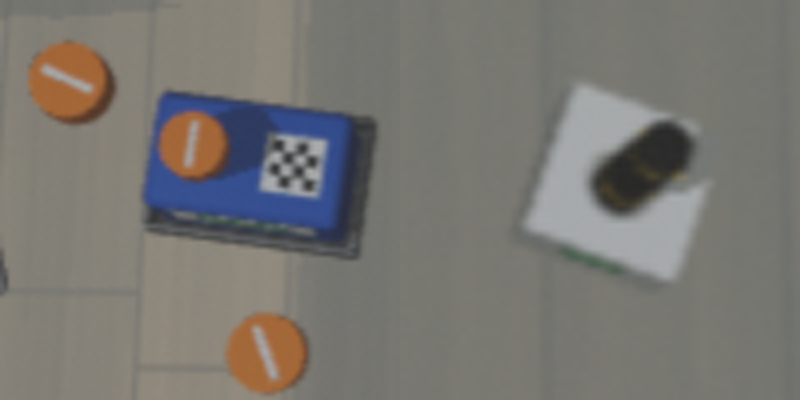

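The crop shows the jug cap at top pixel (248,221) and the tag centre at (273,226). The stand's centre is near (393,218), and the reader's top end is at (401,212). The loose caps are visibly larger than the jug's.

```bash
cat > m2.py <<'E'
from h import *
np.set_printoptions(precision=4,suppress=True)
C=cam("top");S=cam("scene")
print("tag",onz(C,273.2,226,.13)); print("stick top",onz(C,400.3,212.3,.158),"stand",onz(C,393,217.5,.05))
z=np.load("scene0.npz");I,D=z["I"],z["D"]
print("tag s",onz(S,364.5,219,.13),"stick top s",onz(S,281,147,.158))
# dark stick pixels in scene, their world pts from depth
g=I.max(2)<60
for n,Cc,b in(("scene",S,(140,180,268,295)),("top",C,(200,230,380,412))):
    z=np.load(n+"0.npz");I,D=z["I"],z["D"];g=I.max(2)<60
    P=np.array([dep(Cc,D,u,v) for v in range(b[0],b[1]) for u in range(b[2],b[3]) if g[v,u] and D[v,u]>0])
    P=P[(P[:,2]>.06)&(P[:,2]<.17)];print(n,len(P),np.median(P,0),P.min(0),P.max(0))
    I2=I[b[0]:b[1],b[2]:b[3]];W=(I2.min(2)>120);
    Q=np.array([dep(Cc,D,u+b[2],v+b[0]) for v,u in zip(*np.nonzero(W))]);Q=Q[abs(Q[:,2]-.05)<.01] if len(Q) else Q
    if len(Q): print(" white",len(Q),cv2.minAreaRect(Q[:,:2].astype(np.float32)))
E
python3 m2.py
```

```text
tag [0.486  0.1706 0.13  ]
stick top [ 0.5315 -0.2099  0.158 ] stand [ 0.531  -0.2066  0.05  ]
tag s [0.483  0.1677 0.13  ] stick top s [ 0.5308 -0.2016  0.158 ]
scene 144 [ 0.5361 -0.2001  0.1185] [ 0.522  -0.2154  0.0607] [ 0.5438 -0.1916  0.162 ]
 white 301 ((0.5296355485916138, -0.20758864283561707), (0.08346940577030182, 0.0766792744398117), 69.92440795898438)
top 82 [ 0.5287 -0.2     0.1557] [ 0.5197 -0.2153  0.0646] [ 0.5418 -0.1924  0.1667]
 white 366 ((0.5321860313415527, -0.20691734552383423), (0.07880400866270065, 0.07638254016637802), 71.29267883300781)
```

>>> {"name": "arm_command", "arguments": {
  "turn": [
    [0,0,0],
    [0,0,0],
    [0,0,0],
    [0,0,0],
    [0,0,0],
    [0,0,0],
    [0,0,0],
    [0,0,0],
    [0,0,0],
    [0,0,0]
  ],
  "xyz": [
    [-0.56,-0.63,0],
    [-0.56,-0.63,0],
    [-0.56,-0.63,0],
    [-0.56,-0.63,0],
    [-0.56,-0.63,0],
    [-0.56,-0.63,0],
    [-0.56,-0.63,0],
    [-0.56,-0.63,0],
    [-0.56,-0.63,0],
    [-0.56,-0.63,0]
  ],
  "claw": [85,85,85,85,85,85,85,85,85,85],
  "squeeze": 40
}}

```text
time_s: 1.1
position: [0.3266, 0.1631, 0.2313]
tool_rot: [[-0.973, 0.229, -0.0], [0.229, 0.973, 0.0], [0.0, 0.0, -1.0]]
ft_force: [0.9, 1.1, -0.3]
grip_width: 0.0851
gripper_force: 0.0
```

>>> {"name": "arm_command", "arguments": {
  "turn": [
    [0,0,0],
    [0,0,0],
    [0,0,0],
    [0,0,0],
    [0,0,0],
    [0,0,0],
    [0,0,0],
    [0,0,0]
  ],
  "xyz": [
    [-0.56,-0.63,0],
    [-0.56,-0.63,0],
    [-0.56,-0.63,0],
    [-0.56,-0.63,0],
    [-0.56,-0.63,0],
    [-0.56,-0.63,0],
    [-0.56,-0.63,0],
    [0,0,0]
  ],
  "claw": [85,85,85,85,85,85,85,85]
}}

```text
time_s: 1.9
position: [0.4683, -0.0986, 0.2305]
tool_rot: [[-0.973, 0.233, -0.0], [0.233, 0.973, -0.001], [0.0, -0.001, -1.0]]
ft_force: [0.6, -0.1, 0.3]
grip_width: 0.085
gripper_force: 0.0
```

>>> {"name": "arm_command", "arguments": {
  "turn": [
    [0,0,1],
    [0,0,1],
    [0,0,1],
    [0,0,1],
    [0,0,1],
    [0,0,1],
    [0,0,1],
    [0,0,1],
    [0,0,0]
  ],
  "xyz": [
    [0,0,0],
    [0,0,0],
    [0,0,0],
    [0,0,0],
    [0,0,0],
    [0,0,0],
    [0,0,0],
    [0,0,0],
    [0,0,0]
  ],
  "claw": [85,85,85,85,85,85,85,85,85]
}}

```text
time_s: 2.8
position: [0.4664, -0.0943, 0.2312]
tool_rot: [[-0.598, 0.801, -0.001], [0.801, 0.598, 0.0], [0.001, -0.0, -1.0]]
ft_force: [-0.2, 0.6, -0.4]
grip_width: 0.0847
gripper_force: 0.0
```

>>> {"name": "arm_command", "arguments": {
  "turn": [
    [0,0,1],
    [0,0,1],
    [0,0,1],
    [0,0,1],
    [0,0,1],
    [0,0,1],
    [0,0,1],
    [0,0,0.36],
    [0,0,0],
    [0,0,0]
  ],
  "xyz": [
    [0,0,0],
    [0,0,0],
    [0,0,0],
    [0,0,0],
    [0,0,0],
    [0,0,0],
    [0,0,0],
    [0,0,0],
    [0,0,0],
    [0,0,0]
  ],
  "claw": [85,85,85,85,85,85,85,85,85,85]
}}

```text
time_s: 3.8
position: [0.4666, -0.0946, 0.2312]
tool_rot: [[-0.002, 1.0, -0.0], [1.0, 0.002, 0.0], [0.0, -0.0, -1.0]]
ft_force: [0.2, 0.1, 0.7]
grip_width: 0.0848
gripper_force: 0.0
```

```bash
python3 - <<'E'
from h import *
np.set_printoptions(precision=4,suppress=True)
s=env.observe();print(s["time_s"],s["tool_rot"],s["position"],s["q"])
C=cam("wrist");I,D=imaging.get_image("wrist");cv2.imwrite("pics/w0.png",I);np.savez("w0.npz",I=I,D=D)
print(-C[2].T@C[3],C[2],C[0][0,0])
E
```

```text
3.8 [[-0.0021  1.     -0.0003]
 [ 1.      0.0021  0.0001]
 [ 0.0001 -0.0003 -1.    ]] [ 0.4666 -0.0946  0.2312] [-25.7478  14.3851  85.4859  -0.0005  80.1451 -25.8671]
[ 0.4676 -0.0297  0.3738] [[ 1.      0.0025 -0.0002]
 [ 0.0025 -0.9662  0.2577]
 [ 0.0004 -0.2577 -0.9662]] 289.60380516843185
```

View pics/w0.png

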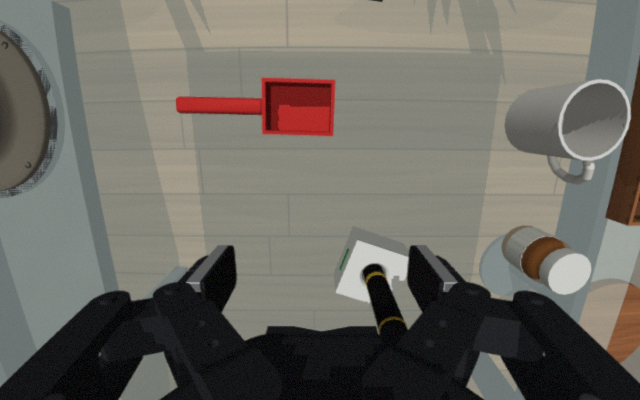

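The wrist view shows the stand with its mouth at about (374,271). The reader leans out of the frame towards (392,335), its yellow rings are at (374,277) and (391,321), and the scoop, mug and jar are clear of the path.

```bash
python3 - <<'E'
from h import *
np.set_printoptions(precision=4,suppress=True)
C=cam("wrist");z=np.load("w0.npz");I,D=z["I"],z["D"]
print(onz(C,374,271,.05))
H=cv2.cvtColor(I,cv2.COLOR_BGR2HSV)
m=cv2.inRange(H,(18,100,80),(32,255,255))
for v0,v1 in((262,290),(310,332)):
    ys,xs=np.nonzero(m[v0:v1,360:410]);ys+=v0;xs+=360
    P=np.array([dep(C,D,u,v) for u,v in zip(xs,ys)]);print(len(P),xs.mean(),ys.mean(),np.median(P,0),P.min(0),P.max(0))
ys,xs=np.nonzero(I[228:310,330:412].min(2)>150)
P=np.array([dep(C,D,u+330,v+228) for u,v in zip(xs,ys)]);P=P[abs(P[:,2]-.05)<.008];print(len(P),cv2.minAreaRect(P[:,:2].astype(np.float32)))
E
```

```text
[ 0.5332 -0.2037  0.05  ]
64 373.484375 275.34375 [ 0.5285 -0.199   0.0669] [ 0.5208 -0.2146  0.0551] [ 0.5427 -0.1962  0.071 ]
7 394.57142857142856 320.14285714285717 [ 0.5302 -0.1986  0.1506] [ 0.4676 -0.2023  0.1497] [ 0.543  -0.0297  0.3738]
2080 ((0.5332679748535156, -0.210372194647789), (0.0770765021443367, 0.07602395117282867), 70.55233001708984)
```

>>> {"name": "arm_command", "arguments": {
  "turn": [
    [0,0,0],
    [0,0,0],
    [0,0,0],
    [0,0,0],
    [0,0,0],
    [0,0,0]
  ],
  "xyz": [
    [-0.567,0.327,0],
    [-0.567,0.327,0],
    [-0.567,0.327,0],
    [-0.567,0.327,0],
    [0,0,0],
    [0,0,0]
  ],
  "claw": [85,85,85,85,85,85]
}}

```text
time_s: 4.45
position: [0.5319, -0.2084, 0.2308]
tool_rot: [[0.0, 1.0, -0.001], [1.0, -0.0, 0.001], [0.001, -0.001, -1.0]]
ft_force: [0.8, -0.0, -0.2]
grip_width: 0.0852
gripper_force: 0.0
```

>>> {"name": "arm_command", "arguments": {
  "turn": [
    [0,0,0],
    [0,0,0],
    [0,0,0],
    [0,0,0],
    [0,0,0],
    [0,0,0],
    [0,0,0],
    [0,0,0]
  ],
  "xyz": [
    [0,0,0.45],
    [0,0,0.45],
    [0,0,0.45],
    [0,0,0.45],
    [0,0,0.45],
    [0,0,0.35],
    [0,0,0],
    [0,0,0]
  ],
  "claw": [85,85,85,85,85,85,85,85]
}}

```text
time_s: 5.25
position: [0.5321, -0.2077, 0.1021]
tool_rot: [[-0.001, 1.0, 0.0], [1.0, 0.001, -0.0], [-0.0, 0.0, -1.0]]
ft_force: [0.0, -0.4, -0.6]
grip_width: 0.0853
gripper_force: 0.0
```

>>> {"name": "arm_command", "arguments": {
  "turn": [
    [0,0,0],
    [0,0,0],
    [0,0,0],
    [0,0,0],
    [0,0,0],
    [0,0,0],
    [0,0,0],
    [0,0,0],
    [0,0,0],
    [0,0,0]
  ],
  "xyz": [
    [0,0,0],
    [0,0,0],
    [0,0,0],
    [0,0,0],
    [0,0,0],
    [0,0,0],
    [0,0,0],
    [0,0,0],
    [0,0,0],
    [0,0,0]
  ],
  "claw": [70,60,50,40,32,20,20,20,20,20],
  "squeeze": 40
}}

```text
time_s: 6.25
position: [0.5322, -0.2083, 0.1015]
tool_rot: [[0.0, 1.0, 0.0], [1.0, -0.0, -0.0], [-0.0, 0.0, -1.0]]
ft_force: [0.5, 0.1, 3.8]
grip_width: 0.0245
gripper_force: 39.4
```

>>> {"name": "arm_command", "arguments": {
  "turn": [
    [0,0,0],
    [0,0,0],
    [0,0,0],
    [0,0,0],
    [0,0,0],
    [0,0,0],
    [0,0,0],
    [0,0,0],
    [0,0,0],
    [0,0,0],
    [0,0,0]
  ],
  "xyz": [
    [0,0,-0.2],
    [0,0,-0.3],
    [0,0,-0.4],
    [0,0,-0.4],
    [0,0,-0.4],
    [0,0,-0.5],
    [0,0,-0.5],
    [0,0,-0.5],
    [0,0,-0.5],
    [0,0,-0.2],
    [0,0,0]
  ],
  "claw": [20,20,20,20,20,20,20,20,20,20,20]
}}

```text
time_s: 7.35
position: [0.5322, -0.2083, 0.2973]
tool_rot: [[0.0, 1.0, 0.002], [1.0, -0.0, -0.001], [-0.001, 0.002, -1.0]]
ft_force: [-0.5, -0.5, -0.7]
grip_width: 0.0253
gripper_force: 39.4
```

```bash
python3 - <<'E'
from h import *
s=env.observe();print(s["time_s"],s["position"],s["ft_force"],s["grip_width"],s["q"])
A=[]
for n,b in(("wrist",(200,400,160,480)),("scene",(60,200,200,360))):
    I,D=imaging.get_image(n);np.savez(n+"1.npz",I=I,D=D,p=s["position"]);A.append(cv2.resize(I[b[0]:b[1],b[2]:b[3]],(400,250 if n=="wrist" else 350),interpolation=2))
cv2.imwrite("pics/g1.png",cv2.vconcat(A))
E
```

```text
7.35 [ 0.53216573 -0.2082705   0.29731653] [-0.54757164 -0.47873766 -0.72234033] 0.02525331251415359 [-3.32375407e+01  2.19309129e+01  6.33062177e+01 -2.78634157e-03
  9.46471267e+01 -3.32183031e+01]
```

View pics/g1.png

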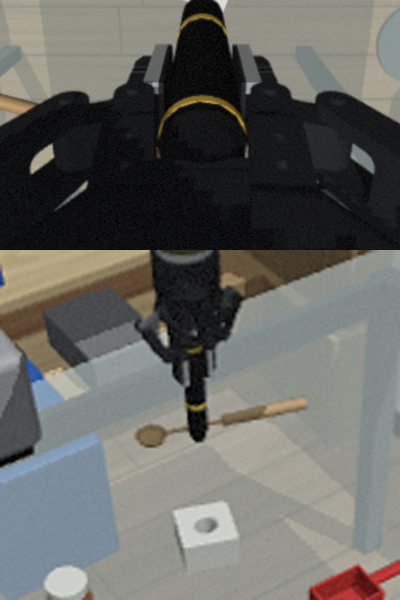

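The reader is held upright between the pads and clear of its stand. Its nose is near wrist pixel (322,202) and the stand's hole is now empty. I'll move short of the tag and measure there.

>>> {"name": "arm_command", "arguments": {
  "turn": [
    [0,0,0],
    [0,0,0],
    [0,0,0],
    [0,0,0],
    [0,0,0],
    [0,0,0],
    [0,0,0],
    [0,0,0],
    [0,0,0],
    [0,0,0],
    [0,0,0],
    [0,0,0]
  ],
  "xyz": [
    [0.3,-0.05,0],
    [0.6,-0.1,0],
    [0.8,-0.12,0],
    [0.8,-0.12,0],
    [0.8,-0.12,0],
    [0.8,-0.12,0],
    [0.8,-0.12,0],
    [0.8,-0.12,0],
    [0.5,-0.05,0],
    [0.17,-0.034,0],
    [0,0,0],
    [0,0,0]
  ],
  "claw": [20,20,20,20,20,20,20,20,20,20,20,20]
}}

```text
time_s: 8.65
position: [0.4843, 0.1098, 0.2959]
tool_rot: [[0.001, 1.0, -0.001], [1.0, -0.001, -0.0], [-0.0, -0.001, -1.0]]
ft_force: [0.3, -0.1, -0.4]
grip_width: 0.0249
gripper_force: 39.4
```

```bash
python3 - <<'E'
from h import *
np.set_printoptions(precision=4,suppress=True)
s=env.observe();print(s["time_s"],s["position"],s["q"])
C=cam("wrist");I,D=imaging.get_image("wrist");np.savez("wrist2.npz",I=I,D=D);cv2.imwrite("pics/w2.png",I)
H=cv2.cvtColor(I,cv2.COLOR_BGR2HSV)
m=cv2.inRange(H,(18,100,60),(34,255,255));m[:190]=0;m[:,:270]=0;m[:,370:]=0
n,l,st,c=cv2.connectedComponentsWithStats(m)
for i in range(1,n):
    if st[i][4]>10:
        ys,xs=np.nonzero(l==i);P=np.array([dep(C,D,u,v) for u,v in zip(xs,ys)]);print(st[i],np.median(P,0),P.min(0),P.max(0))
E
```

```text
8.65 [0.4843 0.1098 0.2959] [-0.9048 14.0518 75.0823 -0.0194 90.9094 -0.8628]
[302 211  40  21 186] [0.4846 0.1192 0.2628] [0.473  0.1102 0.2529] [0.4982 0.1215 0.2719]
[286 276  71  34 467] [0.4856 0.1191 0.3446] [0.4711 0.1036 0.3337] [0.4998 0.1748 0.4385]
```

View pics/w2.png

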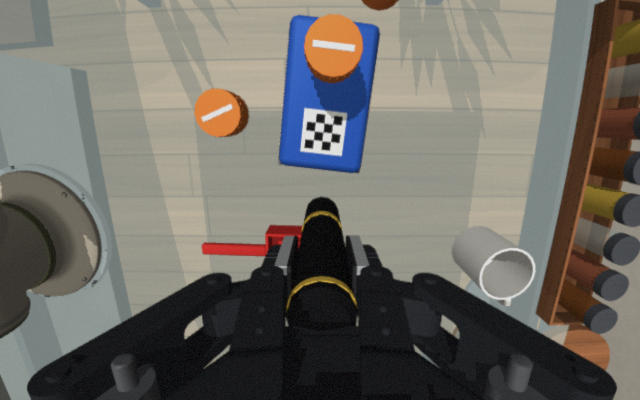

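The wrist view shows the tag centred at (324,132) and the cap at (333,47). The reader hangs upright in the grip with its nose near (322,203).

```bash
python3 - <<'E'
from h import *
np.set_printoptions(precision=4,suppress=True)
C=cam("wrist");z=np.load("wrist2.npz");I,D=z["I"],z["D"];H=cv2.cvtColor(I,cv2.COLOR_BGR2HSV)
w=(I[95:170,285:365].min(2)>110).astype(np.uint8)
w=cv2.morphologyEx(w,cv2.MORPH_CLOSE,np.ones((13,13)))
n,l,st,c=cv2.connectedComponentsWithStats(w);i=1+np.argmax(st[1:,4])
r=cv2.minAreaRect(np.argwhere(l==i)[:,::-1].astype(np.float32));print(r)
u,v=r[0][0]+285,r[0][1]+95;print("tag",u,v,onz(C,u,v,.13),dep(C,D,u+.5,v))
m=cv2.inRange(H,(5,150,100),(16,255,255));m[90:]=0;m[:,:290]=0;m[:,370:]=0
P=np.array([dep(C,D,b,a) for a,b in np.argwhere(m)]);P=P[abs(P[:,2]-.186)<.006];print("cap",len(P),cv2.minEnclosingCircle(P[:,:2].astype(np.float32)),np.median(P,0))
m=np.argwhere(cv2.morphologyEx(m,cv2.MORPH_CLOSE,np.ones((9,9))))
E
```

```text
((37.87299346923828, 36.60073471069336), (43.51895523071289, 44.626991271972656), 6.581944942474365)
tag 322.8729934692383 131.60073471069336 [0.4871 0.1684 0.13  ] [0.4876 0.1684 0.1321]
cap 2483 ((0.4953171908855438, 0.2371230274438858), 0.02393839880824089) [0.4951 0.2357 0.1841]
```

>>> {"name": "arm_command", "arguments": {
  "turn": [
    [0,0,0],
    [0,0,0],
    [0,0,0],
    [0,0,0],
    [0,0,0],
    [0,0,0],
    [0,0,0],
    [0,0,0],
    [0,0,0],
    [0,0,0]
  ],
  "xyz": [
    [0.3,0.01,0],
    [0.4,0.01,0],
    [0.3,0.01,0.1],
    [0.22,0.01,0.25],
    [0,0,0.2],
    [0,0,0.1],
    [0,0,0],
    [0,0,0],
    [0,0,0],
    [0,0,0]
  ],
  "claw": [20,20,20,20,20,20,20,20,20,20]
}}

```text
time_s: 9.7
position: [0.4866, 0.1711, 0.2642]
tool_rot: [[0.001, 1.0, 0.001], [1.0, -0.001, 0.0], [0.0, 0.001, -1.0]]
ft_force: [-0.3, -0.3, -0.8]
grip_width: 0.0252
gripper_force: 39.4
```

```bash
python3 - <<'E'
from h import *
np.set_printoptions(precision=4,suppress=True)
s=env.observe();print(s["time_s"],s["position"],s["ft_force"])
I,D=imaging.get_image("scene");C=cam("scene");cv2.imwrite("pics/s2.png",cv2.resize(I[130:270,290:460],(680,560),interpolation=2))
W=cam("wrist");Iw,Dw=imaging.get_image("wrist")
for n,c,i,d in(("s",C,I,D),("w",W,Iw,Dw)):
    m=cv2.inRange(cv2.cvtColor(i,cv2.COLOR_BGR2HSV),(18,100,60),(34,255,255))
    P=np.array([dep(c,d,b,a) for a,b in np.argwhere(m) if d[a,b]>0]);P=P[(abs(P[:,0]-.487)<.03)&(abs(P[:,1]-.169)<.03)]
    for z0 in(.229,.312):
        Q=P[abs(P[:,2]-z0)<.02];print(n,len(Q),np.median(Q,0) if len(Q) else'',Q.min(0) if len(Q) else'',Q.max(0) if len(Q) else '')
E
```

```text
9.7 [0.4866 0.1711 0.2642] [-0.2965 -0.2901 -0.7569]
s 21 [0.492  0.1794 0.2302] [0.4855 0.1615 0.2219] [0.4994 0.1847 0.2391]
s 11 [0.4867 0.1823 0.3138] [0.4796 0.1783 0.3096] [0.4932 0.184  0.3163]
w 184 [0.4872 0.1807 0.231 ] [0.4753 0.1719 0.2221] [0.5003 0.1829 0.242 ]
w 459 [0.4876 0.1805 0.3128] [0.4735 0.1654 0.3006] [0.5019 0.183  0.3174]
```

View pics/s2.png

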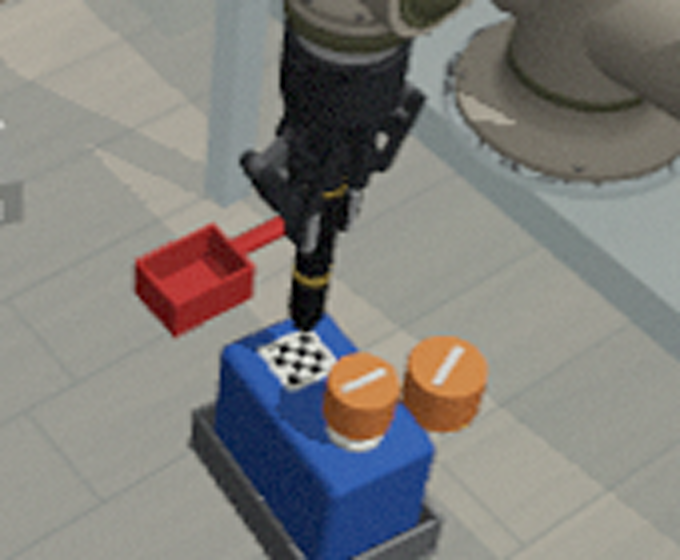

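The scene crop shows the reader pointing straight down over the tag, its nose at about crop (310,328) above the tag centre at (300,358). Now I'll hold it there and then return.

>>> {"name": "arm_command", "arguments": {
  "turn": [
    [0,0,0],
    [0,0,0],
    [0,0,0],
    [0,0,0],
    [0,0,0],
    [0,0,0],
    [0,0,0],
    [0,0,0],
    [0,0,0],
    [0,0,0],
    [0,0,0],
    [0,0,0]
  ],
  "xyz": [
    [0,0,0],
    [0,0,0],
    [0,0,0],
    [0,0,0],
    [0,0,0],
    [0,0,0],
    [0,0,0],
    [0,0,0],
    [0,0,0],
    [0,0,0],
    [0,0,0],
    [0,0,0]
  ],
  "claw": [20,20,20,20,20,20,20,20,20,20,20,20]
}}

```text
time_s: 11.0
position: [0.4865, 0.1713, 0.2638]
tool_rot: [[0.0, 1.0, -0.0], [1.0, -0.0, -0.0], [-0.0, -0.0, -1.0]]
ft_force: [-0.4, -0.6, -0.9]
grip_width: 0.0246
gripper_force: 39.4
```

>>> {"name": "arm_command", "arguments": {
  "turn": [
    [0,0,0],
    [0,0,0],
    [0,0,0],
    [0,0,0],
    [0,0,0],
    [0,0,0]
  ],
  "xyz": [
    [0,0,0],
    [0,0,0],
    [0,0,0],
    [0,0,0],
    [0,0,-0.3],
    [0,0,-0.35]
  ],
  "claw": [20,20,20,20,20,20]
}}

```text
time_s: 11.6
position: [0.4863, 0.1713, 0.2963]
tool_rot: [[0.0, 1.0, -0.002], [1.0, -0.0, -0.0], [-0.0, -0.002, -1.0]]
ft_force: [-0.3, 0.5, -1.2]
grip_width: 0.0248
gripper_force: 39.4
```

>>> {"name": "arm_command", "arguments": {
  "turn": [
    [0,0,0],
    [0,0,0],
    [0,0,0],
    [0,0,0],
    [0,0,0],
    [0,0,0],
    [0,0,0],
    [0,0,0],
    [0,0,0],
    [0,0,0],
    [0,0,0],
    [0,0,0]
  ],
  "xyz": [
    [-0.4,0.05,0],
    [-0.8,0.1,0],
    [-0.8,0.1,0],
    [-0.8,0.1,0],
    [-0.8,0.1,0],
    [-0.8,0.1,0],
    [-0.8,0.1,0],
    [-0.8,0.1,0],
    [-0.8,0.1,0],
    [-0.6,0.06,0],
    [-0.19,0,0],
    [0,0,0]
  ],
  "claw": [20,20,20,20,20,20,20,20,20,20,20,20]
}}

```text
time_s: 12.8
position: [0.5317, -0.2091, 0.2959]
tool_rot: [[0.002, 1.0, -0.001], [1.0, -0.002, 0.0], [0.0, -0.001, -1.0]]
ft_force: [0.2, 1.1, -0.8]
grip_width: 0.0251
gripper_force: 39.5
```

>>> {"name": "arm_command", "arguments": {
  "turn": [
    [0,0,0],
    [0,0,0],
    [0,0,0]
  ],
  "xyz": [
    [0,0,0],
    [0,0,0],
    [0,0,0]
  ],
  "claw": [20,20,20]
}}

```text
time_s: 13.1
position: [0.5319, -0.2071, 0.2966]
tool_rot: [[-0.001, 1.0, 0.0], [1.0, 0.001, -0.0], [-0.0, 0.0, -1.0]]
ft_force: [-0.1, 0.1, -1.8]
grip_width: 0.0251
gripper_force: 39.5
```

```bash
python3 - <<'E'
from h import *
np.set_printoptions(precision=4,suppress=True)
s=env.observe();print(s["time_s"],s["position"],s["ft_force"])
W=cam("wrist");i,d=imaging.get_image("wrist")
m=cv2.inRange(cv2.cvtColor(i,cv2.COLOR_BGR2HSV),(18,100,60),(34,255,255))
P=np.array([dep(W,d,b,a) for a,b in np.argwhere(m) if d[a,b]>0]);P=P[(abs(P[:,0]-.532)<.03)&(abs(P[:,1]+.208)<.03)]
for z0 in(.262,.345):
    Q=P[abs(P[:,2]-z0)<.02];print(np.median(Q,0),Q.min(0),Q.max(0))
C=cam("top");I,D=imaging.get_image("scene");C=cam("scene")
b=(140,190,262,300);g=np.argwhere(I[b[0]:b[1],b[2]:b[3]].min(2)>110)+[b[0],b[2]]
P=np.array([dep(C,D,x,y) for y,x in g]);P=P[abs(P[:,2]-.05)<.006];print(len(P),cv2.minAreaRect(P[:,:2].astype(np.float32)))
E
```

```text
13.1 [ 0.5319 -0.2071  0.2966] [-0.1158  0.1188 -1.7657]
[ 0.5325 -0.1977  0.2634] [ 0.5206 -0.2064  0.2536] [ 0.5457 -0.1955  0.2725]
[ 0.5329 -0.1978  0.3454] [ 0.5189 -0.212   0.3342] [ 0.5473 -0.195   0.3495]
341 ((0.5301017761230469, -0.20715513825416565), (0.08739769458770752, 0.07657752186059952), 69.83760833740234)
```

>>> {"name": "arm_command", "arguments": {
  "turn": [
    [0,0,0],
    [0,0,0],
    [0,0,0],
    [0,0,0],
    [0,0,0],
    [0,0,0],
    [0,0,0],
    [0,0,0],
    [0,0,0],
    [0,0,0],
    [0,0,0],
    [0,0,0]
  ],
  "xyz": [
    [0,0,0.4],
    [0,0,0.5],
    [0,0,0.5],
    [0,0,0.5],
    [0,0,0.4],
    [0,0,0.3],
    [0,0,0.3],
    [0,0,0.3],
    [0,0,0.3],
    [0,0,0.2],
    [0,0,0.1],
    [0,0,0.05]
  ],
  "claw": [20,20,20,20,20,20,20,20,20,20,20,20]
}}

```text
time_s: 14.4
position: [0.5319, -0.2082, 0.1037]
tool_rot: [[0.0, 1.0, 0.0], [1.0, -0.0, -0.0], [-0.0, 0.0, -1.0]]
ft_force: [-0.7, -0.2, -1.7]
grip_width: 0.0251
gripper_force: 39.5
```

>>> {"name": "arm_command", "arguments": {
  "turn": [
    [0,0,0],
    [0,0,0],
    [0,0,0]
  ],
  "xyz": [
    [0,0,0],
    [0,0,0],
    [0,0,0]
  ],
  "claw": [20,20,20]
}}

```text
time_s: 14.7
position: [0.532, -0.2084, 0.1043]
tool_rot: [[0.0, 1.0, 0.001], [1.0, -0.0, -0.001], [-0.001, 0.001, -1.0]]
ft_force: [0.2, 0.4, -0.8]
grip_width: 0.0249
gripper_force: 39.5
```

>>> {"name": "arm_command", "arguments": {
  "turn": [
    [0,0,0],
    [0,0,0],
    [0,0,0],
    [0,0,0],
    [0,0,0],
    [0,0,0],
    [0,0,0],
    [0,0,0],
    [0,0,0],
    [0,0,0],
    [0,0,0],
    [0,0,0]
  ],
  "xyz": [
    [0,0,0.02],
    [0,0,0.02],
    [0,0,0],
    [0,0,0],
    [0,0,0],
    [0,0,0],
    [0,0,0],
    [0,0,0],
    [0,0,0],
    [0,0,0],
    [0,0,0],
    [0,0,0]
  ],
  "claw": [20,20,20,27,29,34,42,55,70,85,85,85]
}}

```text
time_s: 15.9
position: [0.5318, -0.2082, 0.1018]
tool_rot: [[0.0, 1.0, -0.0], [1.0, -0.0, 0.0], [0.0, -0.0, -1.0]]
ft_force: [0.6, 0.4, -0.7]
grip_width: 0.0848
gripper_force: 0.0
```

>>> {"name": "arm_command", "arguments": {
  "turn": [
    [0,0,0],
    [0,0,0],
    [0,0,0],
    [0,0,0],
    [0,0,0],
    [0,0,0],
    [0,0,0],
    [0,0,0]
  ],
  "xyz": [
    [0,0,-0.3],
    [0,0,-0.5],
    [0,0,-0.8],
    [0,0,-0.8],
    [0,0,-0.8],
    [0,0,-0.6],
    [0,0,-0.2],
    [0,0,0]
  ],
  "claw": [85,85,85,85,85,85,85,85]
}}

```text
time_s: 16.7
position: [0.532, -0.2083, 0.3025]
tool_rot: [[0.0, 1.0, 0.002], [1.0, -0.0, -0.001], [-0.001, 0.002, -1.0]]
ft_force: [0.1, 0.9, -1.0]
grip_width: 0.0848
gripper_force: 0.0
```

```bash
python3 - <<'E'
from h import *
np.set_printoptions(precision=4,suppress=True)
s=env.observe();print(s["time_s"],s["position"],s["ft_force"])
I,D=imaging.get_image("scene");C=cam("scene")
m=cv2.inRange(cv2.cvtColor(I,cv2.COLOR_BGR2HSV),(18,100,50),(34,255,255))
P=np.array([dep(C,D,b,a) for a,b in np.argwhere(m) if d[a,b]>0]) if 0 else np.array([dep(C,D,b,a) for a,b in np.argwhere(m) if D[a,b]>0])
P=P[(abs(P[:,0]-.532)<.03)&(abs(P[:,1]+.208)<.03)]
print(P)
cv2.imwrite("pics/s3.png",cv2.resize(I[120:200,240:330],(450,400),interpolation=2))
E
```

```text
16.7 [ 0.532  -0.2083  0.3025] [ 0.0917  0.9241 -0.9849]
[[ 0.5263 -0.197   0.1548]
 [ 0.5409 -0.211   0.1477]
 [ 0.5343 -0.1963  0.1552]
 [ 0.5293 -0.1986  0.1509]
 [ 0.5273 -0.1957  0.152 ]
 [ 0.5403 -0.2061  0.1466]
 [ 0.5406 -0.1987  0.1523]
 [ 0.5363 -0.1999  0.1491]
 [ 0.5344 -0.1967  0.1505]
 [ 0.532  -0.1943  0.1511]
 [ 0.537  -0.1992  0.1457]
 [ 0.5437 -0.2028  0.074 ]
 [ 0.5293 -0.1942  0.0729]
 [ 0.5428 -0.2049  0.0671]
 [ 0.5394 -0.2041  0.0658]
 [ 0.5375 -0.2006  0.0676]
 [ 0.5361 -0.1962  0.0703]
 [ 0.5328 -0.1953  0.0693]
 [ 0.5287 -0.1957  0.0666]
 [ 0.5415 -0.2009  0.0648]
 [ 0.5382 -0.2     0.0637]
 [ 0.5353 -0.1982  0.0635]
 [ 0.5315 -0.1982  0.0614]
 [ 0.5298 -0.1943  0.0635]]
```

View pics/s3.png

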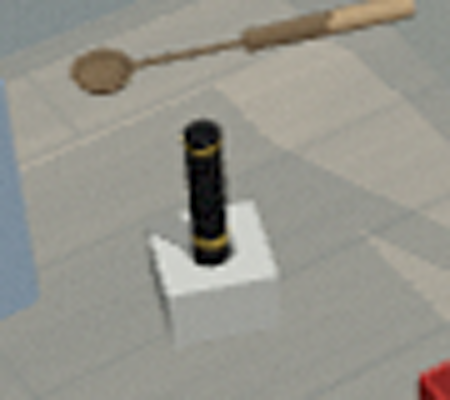

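The reader is seated upright in its stand, crop (205,130) to (212,262), and the spoon is undisturbed. On to the cap.

>>> {"name": "arm_command", "arguments": {
  "turn": [
    [0,0,0],
    [0,0,0],
    [0,0,0],
    [0,0,0],
    [0,0,0],
    [0,0,0],
    [0,0,0],
    [0,0,0],
    [0,0,0],
    [0,0,0],
    [0,0,0],
    [0,0,0]
  ],
  "xyz": [
    [0.5,-0.05,0],
    [0.8,-0.08,0],
    [0.8,-0.08,0],
    [0.8,-0.08,0],
    [0.8,-0.08,0],
    [0.8,-0.08,0],
    [0.8,-0.08,0],
    [0.8,-0.08,0],
    [0.8,-0.08,0],
    [0.6,-0.06,0],
    [0.17,0,0],
    [0,0,0]
  ],
  "claw": [85,85,85,85,85,85,85,85,85,85,85,85]
}}

```text
time_s: 17.95
position: [0.4941, 0.1759, 0.3002]
tool_rot: [[-0.001, 1.0, -0.003], [1.0, 0.001, -0.0], [-0.0, -0.003, -1.0]]
ft_force: [0.5, -0.7, 0.7]
grip_width: 0.0849
gripper_force: 0.0
```

>>> {"name": "arm_command", "arguments": {
  "turn": [
    [0,0,0],
    [0,0,0],
    [0,0,0]
  ],
  "xyz": [
    [0,0,0],
    [0,0,0],
    [0,0,0]
  ],
  "claw": [85,85,85]
}}

```text
time_s: 18.25
position: [0.4947, 0.1743, 0.3017]
tool_rot: [[0.002, 1.0, -0.0], [1.0, -0.002, -0.0], [-0.0, -0.0, -1.0]]
ft_force: [0.6, 0.7, 0.1]
grip_width: 0.0854
gripper_force: 0.0
```

```bash
python3 - <<'E'
from h import *
np.set_printoptions(precision=4,suppress=True)
s=env.observe();print(s["time_s"],s["position"],s["q"],s["ft_force"])
C=cam("wrist");I,D=imaging.get_image("wrist");H=cv2.cvtColor(I,cv2.COLOR_BGR2HSV)
m=cv2.inRange(H,(5,150,60),(16,255,255))
P=np.array([dep(C,D,b,a) for a,b in np.argwhere(m)]);P=P[abs(P[:,2]-.184)<.004];print("cap",len(P),cv2.minEnclosingCircle(P[:,:2].astype(np.float32)),np.percentile(P,[1,50,99],axis=0))
E
```

```text
18.25 [0.4947 0.1743 0.3017] [ 6.4673 16.8478 70.2274 -0.0079 92.9381  6.5796] [0.6361 0.672  0.1134]
cap 1971 ((0.49487829208374023, 0.23784048855304718), 0.023465029895305634) [[0.473  0.2164 0.1824]
 [0.4947 0.2398 0.1841]
 [0.5166 0.2598 0.1857]]
```

>>> {"name": "arm_command", "arguments": {
  "turn": [
    [0,0,0],
    [0,0,0],
    [0,0,0],
    [0,0,0],
    [0,0,0],
    [0,0,0],
    [0,0,0],
    [0,0,0],
    [0,0,0],
    [0,0,0],
    [0,0,0],
    [0,0,0]
  ],
  "xyz": [
    [0.35,0,0],
    [0.5,0,0],
    [0.35,0,0],
    [0.07,0,0],
    [0,0,0.4],
    [0,0,0.6],
    [0,0,0.6],
    [0,0,0.6],
    [0,0,0.5],
    [0,0,0.3],
    [0,0,0],
    [0,0,0]
  ],
  "claw": [85,85,85,85,85,85,85,85,85,85,85,85]
}}

```text
time_s: 19.5
position: [0.495, 0.2383, 0.1525]
tool_rot: [[0.001, 1.0, 0.001], [1.0, -0.001, 0.0], [0.0, 0.001, -1.0]]
ft_force: [0.0, -0.9, 0.1]
grip_width: 0.0851
gripper_force: 0.0
```

>>> {"name": "arm_command", "arguments": {
  "turn": [
    [0,0,0],
    [0,0,0],
    [0,0,0],
    [0,0,0],
    [0,0,0],
    [0,0,0],
    [0,0,0],
    [0,0,0],
    [0,0,0]
  ],
  "xyz": [
    [0,0,0],
    [0,0,0],
    [0,0,0],
    [0,0,0],
    [0,0,0],
    [0,0,0],
    [0,0,0],
    [0,0,0],
    [0,0,0]
  ],
  "claw": [75,65,55,50,45,40,40,40,40],
  "squeeze": 70
}}

```text
time_s: 20.4
position: [0.4945, 0.2388, 0.1525]
tool_rot: [[0.0, 1.0, 0.001], [1.0, -0.0, 0.0], [0.0, 0.001, -1.0]]
ft_force: [-2.9, 0.1, 5.0]
grip_width: 0.0464
gripper_force: 70.7
```

>>> {"name": "arm_command", "arguments": {
  "turn": [
    [0,0,0],
    [0,0,0],
    [0,0,0],
    [0,0,0],
    [0,0,0],
    [0,0,0]
  ],
  "xyz": [
    [0,0,0.03],
    [0,0,0.03],
    [0,0,0.04],
    [0,0,0.03],
    [0,0,0],
    [0,0,0]
  ],
  "claw": [40,40,40,40,40,40]
}}

```text
time_s: 21.0
position: [0.4945, 0.2389, 0.1468]
tool_rot: [[0.0, 1.0, 0.001], [1.0, -0.0, 0.0], [0.0, 0.001, -1.0]]
ft_force: [-4.7, -1.1, 12.8]
grip_width: 0.0463
gripper_force: 71.1
```

>>> {"name": "arm_command", "arguments": {
  "turn": [
    [0,0,0],
    [0,0,0],
    [0,0,0],
    [0,0,0],
    [0,0,0]
  ],
  "xyz": [
    [0,0,0.02],
    [0,0,0.02],
    [0,0,0.01],
    [0,0,0],
    [0,0,0]
  ],
  "claw": [40,40,40,40,40]
}}

```text
time_s: 21.5
position: [0.4946, 0.2389, 0.1455]
tool_rot: [[0.0, 1.0, 0.003], [1.0, -0.0, 0.0], [0.0, 0.003, -1.0]]
ft_force: [-8.4, -2.5, 22.3]
grip_width: 0.0464
gripper_force: 72.3
```

>>> {"name": "arm_command", "arguments": {
  "turn": [
    [0,0,-0.5],
    [0,0,-1],
    [0,0,-1],
    [0,0,-1],
    [0,0,-1],
    [0,0,-1],
    [0,0,-1],
    [0,0,-0.5],
    [0,0,0]
  ],
  "xyz": [
    [0,0,0],
    [0,0,0],
    [0,0,0],
    [0,0,0],
    [0,0,0],
    [0,0,0],
    [0,0,0],
    [0,0,0],
    [0,0,0]
  ],
  "claw": [40,40,40,40,40,40,40,40,40]
}}

```text
time_s: 22.4
position: [0.4947, 0.2397, 0.1456]
tool_rot: [[-0.575, 0.818, 0.003], [0.818, 0.575, 0.002], [-0.0, 0.004, -1.0]]
ft_force: [-8.8, 2.9, 21.0]
grip_width: 0.0462
gripper_force: 72.0
```

>>> {"name": "arm_command", "arguments": {
  "turn": [
    [0,0,-0.5],
    [0,0,-1],
    [0,0,-1],
    [0,0,-1],
    [0,0,-1],
    [0,0,-1],
    [0,0,-1],
    [0,0,-1],
    [0,0,-1],
    [0,0,-0.5],
    [0,0,0],
    [0,0,0]
  ],
  "xyz": [
    [0,0,0],
    [0,0,0],
    [0,0,0],
    [0,0,0],
    [0,0,0],
    [0,0,0],
    [0,0,0],
    [0,0,0],
    [0,0,0],
    [0,0,0],
    [0,0,0],
    [0,0,0]
  ],
  "claw": [40,40,40,40,40,40,40,40,40,40,40,40]
}}

```text
time_s: 23.6
position: [0.4951, 0.2392, 0.1456]
tool_rot: [[-0.985, 0.174, 0.004], [0.174, 0.985, 0.001], [-0.004, 0.002, -1.0]]
ft_force: [-6.1, -0.8, 19.9]
grip_width: 0.0463
gripper_force: 71.8
```

```bash
python3 - <<'E'
from h import *
np.set_printoptions(precision=3,suppress=True)
s=env.observe();print(s["time_s"],s["position"],s["q"],s["ft_force"],s["wrist_torque"],np.degrees(np.arctan2(s["tool_rot"][1][1],s["tool_rot"][0][1])))
E
```

```text
23.6 [0.495 0.239 0.146] [ 13.446  26.106  82.463   0.006  71.202 -66.563] [-6.128 -0.775 19.892] [-0.176  0.867  0.024] 80.00740015836764
```

>>> {"name": "arm_command", "arguments": {
  "turn": [
    [0,0,0],
    [0,0,0],
    [0,0,0],
    [0,0,0],
    [0,0,0],
    [0,0,0]
  ],
  "xyz": [
    [0,0,-0.05],
    [0,0,-0.05],
    [0,0,-0.05],
    [0,0,-0.05],
    [0,0,-0.05],
    [0,0,0]
  ],
  "claw": [40,40,40,40,40,40]
}}

```text
time_s: 24.2
position: [0.4945, 0.2388, 0.1554]
tool_rot: [[-0.985, 0.174, 0.0], [0.174, 0.985, -0.0], [-0.0, -0.0, -1.0]]
ft_force: [0.8, 0.7, -0.1]
grip_width: 0.0462
gripper_force: 71.5
```

>>> {"name": "arm_command", "arguments": {
  "turn": [
    [0,0,0],
    [0,0,0],
    [0,0,0],
    [0,0,0],
    [0,0,0],
    [0,0,0],
    [0,0,0],
    [0,0,0],
    [0,0,0],
    [0,0,0]
  ],
  "xyz": [
    [0,0,-0.1],
    [0,0,-0.2],
    [0,0,-0.3],
    [0,0,-0.3],
    [0,0,-0.2],
    [0,0,-0.12],
    [0,0,-0.04],
    [0,0,0],
    [0,0,0],
    [0,0,0]
  ],
  "claw": [40,40,40,40,40,40,40,40,40,40]
}}

```text
time_s: 25.2
position: [0.4944, 0.2388, 0.2178]
tool_rot: [[-0.985, 0.174, -0.001], [0.174, 0.985, -0.0], [0.001, -0.0, -1.0]]
ft_force: [-0.1, 0.5, -0.8]
grip_width: 0.0462
gripper_force: 71.6
```

```bash
python3 - <<'E'
from h import *
s=env.observe();print(s["time_s"],s["position"],s["ft_force"],s["grip_width"],np.abs(s["qvel"]).max())
I,D=imaging.get_image("scene");C=cam("scene")
m=cv2.inRange(cv2.cvtColor(I,cv2.COLOR_BGR2HSV),(5,150,60),(16,255,255))
P=np.array([dep(C,D,b,a) for a,b in np.argwhere(m)]);P=P[(P[:,2]>.19)&(P[:,2]<.27)&(np.hypot(P[:,0]-.4945,P[:,1]-.2385)<.05)];print(len(P),np.percentile(P,[2,50,98],axis=0))
cv2.imwrite("pics/s5.png",cv2.resize(I[130:300,290:460],(560,560),interpolation=2))
E
```

```text
25.2 [0.49435089 0.23875309 0.21779098] [-0.08028881  0.51505154 -0.77570448] 0.04620731631735541 0.09367724916330228
191 [[0.48052383 0.21549613 0.21790366]
 [0.51032784 0.24256893 0.24732079]
 [0.51816638 0.26024471 0.25283741]]
```

View pics/s5.png

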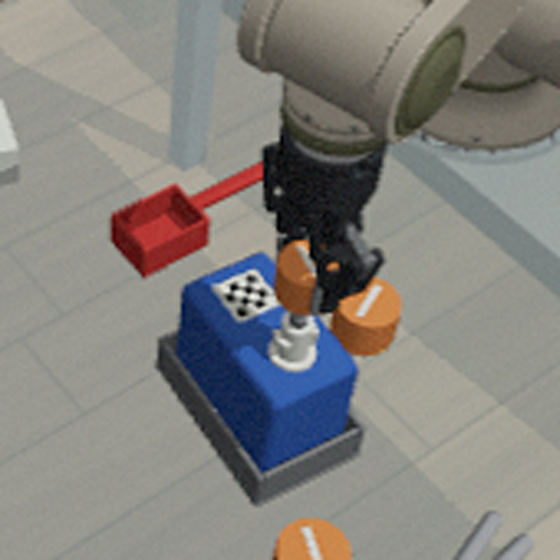

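The cap is off and level in the grip at crop (305,275), above the open neck at (293,340) with its plunger showing. I'm handing the job in.

```bash
python3 -c "
from rig import env
print(env.close_job())"
```

```text
the job is handed in; nothing more can be done
None
```

The job is handed in: I held the reader about 4 cm over the tag for over a second and stood it back in its stand, then pressed, turned (80°) and lifted off the cap, now held level with its underside about 4 cm (centre about 6 cm) above the neck rim, because "5 cm above" could mean either point.

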